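# Sweep staple boxes home with a straightedge

## Robot

A 6-joint arm with a two-finger parallel gripper is mounted at the origin on the work surface. World frame = base frame: x ahead of the robot, y to its left, z up, the work surface at z = 0. Lengths are in m, angles in degrees, forces in N, time in s.
With the tool pointing down it reaches from about 0.3 to 0.75 m from the base axis. Payload 8.5 kg.
Tool frame: the origin (TCP) lies on the centre line of the jaws, within the pads' length; the fingertips stand 11 mm ahead of it and the grasp point (between the pads) lies 8 mm behind it; x points along the fingers, y is the direction in which the jaws open and shut, and the axes are right-handed (so a half turn about x gives the same grasp; the last joint's range is limited). The gripper opens to 85 mm and grips with 20 to 120 N. Pads are 22 mm wide; open, the fingers measure 114 mm over their backs; the gripper's body (76 mm by 85 mm) begins 54 mm behind the grasp point. The pads swing forward as they close: fully open they stand 13 mm farther back than shut.
Start: joints at [60.602, 21.807, 74.336, -0, 83.858, -12.336], TCP at [0.161, 0.526, 0.242] pointing down, gripper open.
Joint ranges: [-178.18, 178.18], [-50.72, 133.34], [12.68, 142.11], [-81.47, 261.47], [9.98, 163.14], [-165.26, 165.26]. Speed limits (degrees/s): [136.94, 136.94, 180, 180, 180, 180].

## Interface

Orientations are given as a 3x3 rotation matrix whose columns are the frame's x, y, z axes.
In Python, from rig import env gives the robot as it stands.
- The arm moves only by the tool carry_out, never from a script. Its argument "motion" is a list that holds one entry, the list of rows, each a list of 7 numbers: the shift along the tool's x, y, z in cm, then the turn, a rotation vector about the tool's x, y, z in rad, then the finger opening in cm, from 0 to 8.54. A call has 1 to 5 rows; each row is the pose to reach, as a shift and turn from the pose commanded when the call began, along the tool's axes at that moment; what a row does not reach only later rows make up. A row lasts 1/12 s, in which the tool goes at most 41.7 mm and 7.16 degrees, less where a joint would pass 70% of its speed; a pose out of reach is approached as far as the arm can. A call with a gripper value outside its range is refused whole. The fingers move at their own pace and stop on an object; "grip_force" is the grip in N (left out, the last holds). Time passes only in rows, so rows that repeat a pose let the fingers close. It gives the time, the measured TCP pose, the force and the opening at its end, in the units of the state.
- env.observe(): the state, without advancing time (a new reading comes with each control period).
- env.get_image(name): name is "scene" or "top"; returns a dict with "image" (480x640x3 uint8, red, green, blue), "fov_y" (degrees; the focal length in pixels is half the picture's height over the tangent of half this angle, whatever the lens; pixels are square), "cx", "cy" (the principal point, pixels), "k1" (the pictures are not rectified: a ray, as slopes to the right and down, at radius r is drawn at 1 + k1 r^2 times it, then the intrinsics apply), "R" (3x3) and "t" (3): a world point X has camera coordinates R X + t. Camera axes: x right, y down, z forward; pixel columns grow to the right and rows downward; lengths in m; the calibration is good to about 2 mm. A picture is of the moment at which its call begins. There is no depth.
- env.close_job(): hands the job in, once; it reports no verdict.
The state is a dict: "time_s": time; "q": joint angles; "qvel": joint speeds; "joint_efforts": joint torques, N m; "position": TCP position; "tool_rot": TCP orientation; "ft_force": force on the tool from outside, world axes, zero at the start; "wrist_torque": the same for the moment, N m; "grip_width": finger opening in m.
Only numpy, scipy, OpenCV 4.12 (cv2) and the standard library are available. Lean on these libraries where they do the work, as an engineer would, in place of code of your own. Each camera call takes 0.05 s, during which the arm holds its last target. There are 200 camera calls.

## Task

Pick up the straightedge and use it, not the fingers, to sweep the four staple boxes together in one row into the tray, driving its green sliding follower fully home against the back stop; press the row there steadily with about 12 newtons for half a second, never more than 16. Then draw the straightedge back at least a few centimetres from the boxes and leave it lying on its base on the desk, with the boxes square against the follower. Leave the bottle, milk carton and mouse alone.

Things in the scene. Friction and masses are not known exactly. Their poses are not given: they have to be found in the camera images.
- straightedge: T-shaped aluminium straightedge, 0.25 kg, loose. Origin: under the middle of its grip, at the underside; z up, x towards the front. Black grip with yellow band: 28 mm (x) x 30 mm (y), 6 to 56 mm above the underside. Pushing bar in front: x = 40 to 56 mm, 260 mm long (y), 20 high; its flat front face at x = 56 mm does the pushing. A 44 mm wide, 6 mm thick foot joins the two.
- tray: fixed grey U-shaped frame without a floor. Origin: centre of its open mouth, on the desk; x points inwards to the back, y along the mouth, z up. Side walls x = 0 to 60 mm, 26 mm high, inner faces at y = -110 and 110 mm, 10 mm thick; back wall 34 mm high. Boxes fully home have their centres at x = 7 mm and stand 10 mm out of the mouth, so the straightedge stays outside.
- follower (a joint): green plate 214 mm long, 12 thick, 30 high, sliding along the tray's x: front face at tray x = 4 mm at joint 0, at 24 mm at 0.020 m, fully home on a hard stop. Starts at 1 to 9 mm. Steady drag of about 4 N (pushing reads 4 to 6 N well before home); stays where left, no spring-back; at the stop the force rises steeply.
- box1: staple box 1 of 4, red smooth carton with a white band, 34 (its x) x 40 (its y) x 22 mm high, about 50 g, loose on the desk in front of the tray's mouth. Origin: centre of its underside, z up.
- box2: staple box 2 of 4, blue smooth carton with a white band, 34 (its x) x 40 (its y) x 22 mm high, about 50 g, loose on the desk in front of the tray's mouth. Origin: centre of its underside, z up.
- box3: staple box 3 of 4, red smooth carton with a white band, 34 (its x) x 40 (its y) x 22 mm high, about 50 g, loose on the desk in front of the tray's mouth. Origin: centre of its underside, z up.
- box4: staple box 4 of 4, blue smooth carton with a white band, 34 (its x) x 40 (its y) x 22 mm high, about 50 g, loose on the desk in front of the tray's mouth. Origin: centre of its underside, z up.
- bottle: water bottle with a red cap, 64 mm across, 190 mm high, standing beyond the tray; origin at the centre of its base. To be left alone.
- carton: small white and green milk carton, 60 x 60 x 105 mm high, left of the tray; origin at the centre of its base. To be left alone.
- mouse: black computer mouse, 100 x 58 x 32 mm, beyond and right of the tray; origin at the centre of its underside. To be left alone.
Mind the look-alikes: they are no part of the job. Leave any orange or pink look-alike of the box2 alone. Leave any orange look-alike of the box3 alone.

How it is judged:
By the outcome, as a careful person would: the job done as asked, in the order asked, and still so for the second after the job is handed in, with the robot touching nothing.
It also fails if it takes over 64 s, if anything falls off the work surface, if the arm or the gripper's body presses on something with over 40 N, if the wrist force passes 120 N, or if a joint passes its speed limit or range.

## Working session

There is one attempt and no reset: what is moved stays moved. The work goes in short steps, Python scripts to look and compute and a tool call to move; the robot and the scene stay as the last step left them, time stands still between calls to the robot, and variables do not carry over. Pictures are saved under pics/ and viewed, on a budget of 10 in all, crops included, one or two more only if the job needs it, and the job is handed in when it is done.

Besides the shell and the picture viewer there is one more tool, called as name(argument=value, ...), one argument or row to a line, values as JSON. carry_out: Moves the arm, as the interface text tells. Its arguments: {"type":"object","properties":{"motion":{"type":"array","items":{"type":"array","items":{"type":"array","items":{"type":"number"}}}},"grip_force":{"type":"number"}},"required":["motion"]}

```bash
mkdir -p pics; ls
python3 - <<'E'
from rig import env
import cv2,json
for n in("scene","top"):
    d=env.get_image(n);cv2.imwrite(f"pics/{n}0.png",d["image"][:,:,::-1])
    print({k:(v if not hasattr(v,'tolist') else v.tolist()) for k,v in d.items() if k!="image"})
s=env.observe();print(s)
E
```

```text
pics
{'fov_y': 46.40759574168698, 'cx': 312.51992423531436, 'cy': 237.92245000481492, 'k1': -0.014671474148957258, 'R': [[-0.6724175073253702, 0.7401600558358767, 0.0042175333273831266], [0.5883887208560254, 0.5379765378878897, -0.6036389300331534], [-0.4490583581359403, -0.40341583561777977, -0.7972466710881032]], 't': [0.3500418370174719, -0.3352060089240062, 1.399026098329477]}
{'fov_y': 47.733665924674185, 'cx': 323.4252264077002, 'cy': 247.13047427096944, 'k1': -0.02881516061714781, 'R': [[0.0014380623399016007, -0.9999853595922673, -0.005216567629270454], [-0.999034457182713, -0.0012075959724271868, -0.043916911020812625], [0.04390996855326994, 0.005274686065688984, -0.9990215675092103]], 't': [0.0377389705683125, 0.5927034361532963, 1.3288791736917156]}
{'time_s': 0.1, 'q': array([ 6.06026535e+01,  2.18377691e+01,  7.43794342e+01, -3.52607092e-04,
        8.38575177e+01, -1.23368489e+01]), 'qvel': array([-0.05891412, -0.03663269, -0.04499826,  0.02357707, -0.01768495,
       -0.09104565]), 'joint_efforts': array([ 4.37225215e-03, -4.49223590e+01, -2.31654990e+01, -8.87630722e-05,
        3.64003528e-03, -1.83864955e-05]), 'position': array([0.16124969, 0.52557415, 0.24177327]), 'tool_rot': array([[-6.34816635e-04,  2.93380249e-01,  9.55995620e-01],
       [-1.13920547e-03,  9.55994981e-01, -2.93380809e-01],
       [-9.99999150e-01, -1.27531845e-03, -2.72661133e-04]]), 'ft_force': array([ 0.10880872, -0.39946623, -0.15408252]), 'wrist_torque': array([ 0.0105665 ,  0.00245754, -0.01147474]), 'grip_width': 0.0857071701382798}
```

View pics/scene0.png

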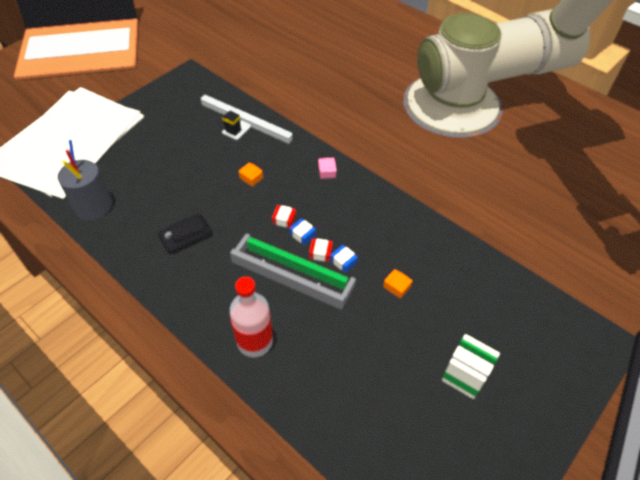

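View pics/top0.png

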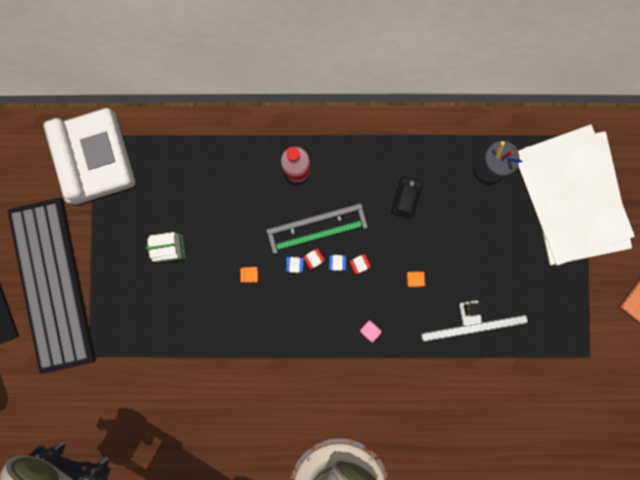

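The scene view shows:
- straightedge: bar from (203,100) to (290,137), grip at (232,122)
- boxes: red (284,215), blue (303,231), red (320,249), blue (344,258)
- tray: around (293,270)

In the top view, the tray is at (317,228) with its mouth facing the robot. The boxes are at (294,265), (314,258), (338,263) and (360,264). The straightedge bar is at (474,328) with its grip at (470,309), so its front faces the robot.

Things that could be mistaken for the targets (top view):
- orange (249,275), orange (416,279) and pink (371,331), all to be left alone
- the real boxes are the red/blue ones with white bands
- only one T-shaped straightedge is visible

Next I'll check this in a close crop.

```bash
cat > h.py <<'E'
import numpy as np,cv2
from scipy.optimize import least_squares
def cam(d):
    f=240/np.tan(np.radians(d["fov_y"]/2));d=dict(d);d["f"]=f
    d["R"]=np.array(d["R"]);d["t"]=np.array(d["t"]);return d
def proj(c,X):
    P=np.atleast_2d(X)@c["R"].T+c["t"];s=P[:,:2]/P[:,2:];r2=(s**2).sum(1,keepdims=True)
    return s*(1+c["k1"]*r2)*c["f"]+[c["cx"],c["cy"]]
def onz(c,p,z):  # pixel -> world point at height z
    s0=(np.array(p,float)-[c["cx"],c["cy"]])/c["f"];s=s0.copy()
    for _ in range(9): s=s0/(1+c["k1"]*(s@s))
    r=c["R"].T@np.r_[s,1];o=-c["R"].T@c["t"];return o+r*(z-o[2])/r[2]
def tri(cs,ps):
    return least_squares(lambda X:np.concatenate([proj(c,X)[0]-p for c,p in zip(cs,ps)]),[.4,0,.02])
E
python3 - <<'E'
from rig import env
from h import *
S=env.get_image("scene");T=env.get_image("top")
import pickle;pickle.dump((S,T),open("im0.pkl","wb"))
def crop(d,x,y,w,h,k): return cv2.resize(d["image"][y:y+h,x:x+w,::-1],None,fx=k,fy=k,interpolation=cv2.INTER_CUBIC)
a=np.hstack([crop(S,195,85,100,75,4),crop(T,420,280,100,75,4)])
b=np.hstack([crop(S,225,200,135,101,3)[:300,:400],crop(T,260,195,135,101,3)[:300,:400]])
cv2.imwrite("pics/c1.png",np.vstack([a,b]))
for n,d in(("S",cam(S)),("T",cam(T))):
    hsv=cv2.cvtColor(d["image"],cv2.COLOR_RGB2HSV)
    for name,lo,hi in(("green",(50,120,60),(75,255,255)),("blue",(100,150,80),(125,255,255)),("orange",(8,200,150),(20,255,255)),("pink",(160,60,150),(175,255,255)),("yellow",(22,120,80),(35,255,255)),("red",(0,200,120),(4,255,255))):
        m=cv2.inRange(hsv,lo,hi);k,_,st,ce=cv2.connectedComponentsWithStats(m)
        for i in range(1,k):
            if st[i,4]>=8: print(n,name,st[i].tolist(),ce[i].round(1),onz(d,ce[i],.02).round(3))
E
```

```text
S green [247, 237, 102, 52, 1456] [297.2 262.7] [0.623 0.053 0.02 ]
S green [460, 339, 38, 25, 254] [478.  351.2] [0.547 0.413 0.02 ]
S green [443, 373, 36, 23, 179] [460.2 383.8] [0.619 0.423 0.02 ]
S blue [71, 147, 2, 8, 9] [ 71.2 150.8] [ 0.744 -0.536  0.02 ]
S blue [290, 218, 13, 17, 51] [295.1 224.9] [ 0.558 -0.014  0.02 ]
S blue [302, 227, 14, 18, 125] [308.4 235.5] [0.56  0.024 0.02 ]
S blue [331, 245, 14, 16, 59] [336.5 251.1] [0.551 0.091 0.02 ]
S blue [343, 255, 15, 17, 130] [349.8 263.2] [0.556 0.129 0.02 ]
S orange [239, 163, 23, 23, 361] [250.3 173.4] [ 0.519 -0.185  0.02 ]
S orange [71, 165, 7, 7, 12] [ 73.8 167.5] [ 0.77  -0.486  0.02 ]
S orange [384, 269, 28, 28, 497] [397.2 282.5] [0.529 0.223 0.02 ]
S pink [318, 157, 19, 21, 344] [327.  166.8] [ 0.391 -0.074  0.02 ]
S yellow [485, 12, 6, 4, 13] [487.4  13.5] [-0.384 -0.139  0.02 ]
S yellow [222, 116, 18, 9, 78] [230.4 120.2] [ 0.431 -0.345  0.02 ]
S yellow [63, 161, 19, 18, 84] [ 72.2 170. ] [ 0.777 -0.482  0.02 ]
S red [272, 205, 7, 18, 43] [275.  213.1] [ 0.563 -0.066  0.02 ]
S red [288, 209, 8, 17, 66] [291.4 217
[... 485 characters left out ...]
9, 255, 3, 16, 44] [330.  262.6] [0.554 0.022 0.02 ]
T blue [343, 255, 3, 16, 41] [344.1 263.2] [ 0.553 -0.012  0.02 ]
T blue [286, 257, 3, 15, 45] [287. 264.] [0.551 0.128 0.02 ]
T blue [300, 258, 4, 15, 45] [301.6 265.6] [0.547 0.092 0.02 ]
T orange [240, 268, 18, 14, 101] [247.9 275.5] [0.522 0.224 0.02 ]
T orange [407, 272, 17, 15, 74] [415.1 279.6] [ 0.513 -0.187  0.02 ]
T pink [360, 321, 21, 21, 269] [370.4 331. ] [ 0.387 -0.077  0.02 ]
T yellow [496, 141, 9, 17, 62] [499.7 148.8] [ 0.838 -0.4    0.02 ]
T red [288, 148, 7, 6, 19] [290.4 149.6] [0.835 0.121 0.02 ]
T red [288, 155, 10, 5, 14] [292.4 157.6] [0.815 0.116 0.02 ]
T red [353, 266, 4, 7, 9] [354.1 269.6] [ 0.537 -0.037  0.02 ]
```

View pics/c1.png

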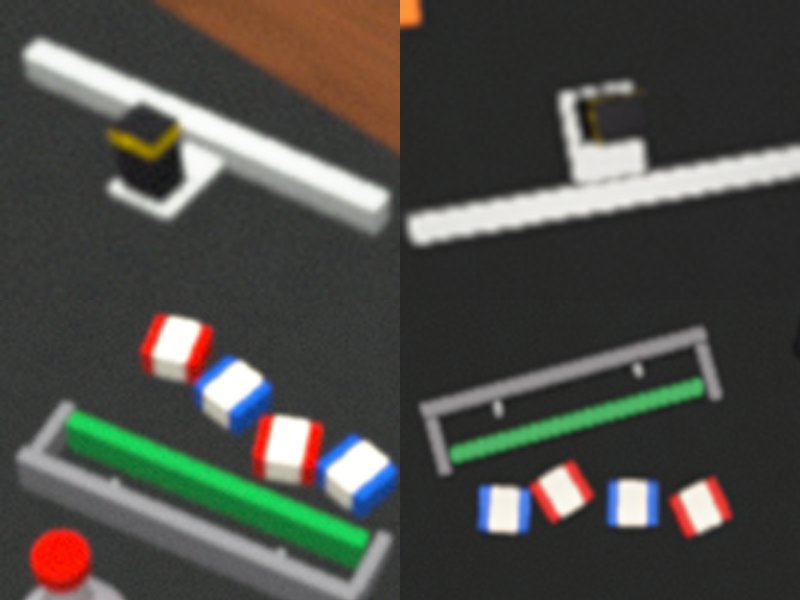

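```bash
cat >> h.py <<'E'
from scipy.optimize import minimize
def bx(x0,x1,y0,y1,z0,z1): return np.array([[x,y,z] for x in(x0,x1) for y in(y0,y1) for z in(z0,z1)],float)
def xf(p,V): 
    c,s=np.cos(p[2]),np.sin(p[2]);return V@np.array([[c,-s,0],[s,c,0],[0,0,1]]).T+[p[0],p[1],p[3] if len(p)>3 and p[3] is not None else 0]
def render(c,parts,k=4):
    m=np.zeros((480*k,640*k),np.uint8)
    for V in parts:
        u=proj(c,V);h=cv2.convexHull(((u+.5)*k*16-8).round().astype(np.int32))
        cv2.fillConvexPoly(m,h,255,cv2.LINE_8,4)
    return cv2.resize(m,(640,480),interpolation=cv2.INTER_AREA)/255.
def fit(cs,masks,rois,parts,p0,step):
    def cost(p):
        e=0
        for c,m,(x,y,w,h) in zip(cs,masks,rois):
            e+=np.abs(m-render(c,parts(p)))[y:y+h,x:x+w].sum()
        return e
    p0=np.array(p0,float);sim=np.vstack([p0]+[p0+np.eye(len(p0))[i]*step[i] for i in range(len(p0))])
    for _ in range(2):
        r=minimize(cost,p0,method="Nelder-Mead",options=dict(initial_simplex=sim,maxiter=160,xatol=1e-4,fatol=.3))
        p0=r.x;sim=np.vstack([p0]+[p0-np.eye(len(p0))[i]*step[i]*.5 for i in range(len(p0))])
    return r.x,r.fun
BOX=bx(-.017,.017,-.02,.02,0,.022)
SE=[bx(.04,.056,-.13,.13,0,.02),bx(-.014,.042,-.022,.022,0,.006)]
GRIP=bx(-.014,.014,-.015,.015,.006,.056)
TRAY=[bx(0,.06,.11,.12,0,.026),bx(0,.06,-.12,-.11,0,.026)]
def soft(d,lo,hi): return np.clip((d["image"].max(2).astype(float)-lo)/(hi-lo),0,1)
def roi(c,xyz,r):
    u=proj(c,xyz)[0].astype(int);return(u[0]-r,u[1]-r,2*r,2*r)
E
cat > meas.py <<'E'
from rig import env
from h import *
import pickle
S,T=map(cam,pickle.load(open("im0.pkl","rb")));cs=[S,T]
for z in (.022,):
  for n,x,y,a in(("blueL",.549,.11,0),("red",.565,.064,.6),("blueR",.554,.005,0),("redR",.553,-.05,.5)):
    ms=[soft(c,60,160) for c in cs]
    for m,c in zip(ms,cs):
        g=cv2.inRange(cv2.cvtColor(c["image"],cv2.COLOR_RGB2HSV),(45,90,40),(80,255,255));m[g>0]=0
    # keep only pixels nearest: small roi
    r=[roi(c,[x,y,.011],13 if c is S else 11) for c in cs]
    best=min((fit(cs,ms,r,lambda p:[xf(p,BOX)],[x,y,a0],[.006,.006,.2]) for a0 in(a,a+np.pi/2)),key=lambda t:t[1])
    print(n,best[0].round(4),best[1])
ms=[soft(c,60,180) for c in cs]
r=[(190,85,110,80),(410,270,130,75)]
def se(p): return [xf(p,V) for V in SE]
for c,m in zip(cs,ms):   # grip is dark/yellow: blank via hull of grip guess below
    m[cv2.inRange(cv2.cvtColor(c["image"],cv2.COLOR_RGB2HSV),(18,90,40),(38,255,255))>0]=0
p0=[.435,-.32,np.pi+.13]
G=lambda p:[render(c,[xf(p,GRIP)]) for c in cs]
for _ in range(2):
    g=G(p0);mm=[np.where(gg>0,rr,m) for gg,rr,m in zip(g,[render(c,se(p0)) for c in cs],ms)]
    b=fit(cs,mm,r,se,p0,[.006,.006,.05]);p0=b[0];print("SE",b[0].round(4),b[1])
b=fit(cs,mm,r,lambda p:[v+[0,0,p[3]] for v in se(p)],[*p0,0.],[.004,.004,.02,.004]);print("SE+z",b[0].round(4),b[1])
# tray
ms=[]
for c in cs:
    im=c["image"];h=cv2.cvtColor(im,cv2.COLOR_RGB2HSV)
    gr=cv2.inRange(h,(45,90,40),(80,255,255));gy=cv2.inRange(h,(0,0,70),(180,70,175))
    m=((gr>0)|(gy>0)).astype(float);ms.append(m)
def tray(p):
    f=.004+p[3]
    return [xf(p[:3],V) for V in TRAY+[bx(.060,.07,-.12,.12,0,.034),bx(f,f+.012,-.107,.107,0,.03)]]
for m,c in zip(ms,cs):
    for x,y in((.549,.11),(.565,.064),(.554,.005),(.553,-.05)):
        u=proj(c,[x,y,.011])[0].astype(int);cv2.circle(m,tuple(int(v) for v in u),15 if c is S else 10,0,-1)
b=fit(cs,ms,[(225,225,135,85),(260,200,115,58)],tray,[.60,.06,.24,.005],[.006,.006,.05,.004]);print("tray",b[0].round(4),b[1])
ov=[]
for c,q in((S,(225,200,135,101)),(T,(260,195,135,101))):
    im=c["image"][:,:,::-1].copy();e=render(c,tray(b[0]));k=(((e>.5).astype(np.uint8)-cv2.erode((e>.5).astype(np.uint8),np.ones((3,3))))>0)
    im[k]=(0,255,255);x,y,w,hh=q;ov.append(cv2.resize(im[y:y+hh,x:x+w],(400,300),interpolation=cv2.INTER_NEAREST))
cv2.imwrite("pics/ov1.png",np.hstack(ov))
def yel(c,box):
    m=cv2.inRange(cv2.cvtColor(c["image"],cv2.COLOR_RGB2HSV),(18,90,40),(38,255,255));x,y,w,h=box
    return np.argwhere(m[y:y+h,x:x+w])[:,::-1].mean(0)+[x,y]
print("yellow S/T",[yel(c,q).round(1) for c,q in zip(cs,[(210,105,40,35),(455,295,40,30)])])
E
python3 meas.py
```

```text
blueL [ 0.5488  0.1085 -0.0314] 117.40745098039216
red [0.5642 0.0609 0.537 ] 158.94901960784313
blueR [0.5543 0.0035 0.0073] 152.26392156862744
redR [ 0.5512 -0.0531  0.4398] 138.00235294117647
SE [ 0.4406 -0.3242  3.3152] 1548.1573529411764
SE [ 0.4406 -0.3242  3.3153] 1428.4029411764704
SE+z [ 4.4140e-01 -3.2350e-01  3.3159e+00  1.2000e-03] 1398.3254901960784
tray [0.6003 0.0426 0.2728 0.0123] 1117.9529411764704
yellow S/T [array([230.7, 120.4]), array([468.1, 309.3])]
```

```bash
cat > ov.py <<'E'
from h import *;import pickle
S,T=map(cam,pickle.load(open("im0.pkl","rb")))
def ovl(parts,q,c,out):
    x,y,w,h=q;k=out[0]/w;im=cv2.resize(c["image"][y:y+h,x:x+w,::-1],out,interpolation=cv2.INTER_CUBIC)
    for V in parts:
        hh=cv2.convexHull(((proj(c,V)-[x,y]+.5)*k-.5).round().astype(np.int32));cv2.polylines(im,[hh],True,(0,255,255),1)
    return im
def top(V): return V[V[:,2]>V[:,2].max()-1e-4]
def trayp(p):
    f=.004+p[3];return [top(xf(p[:3],V)) for V in TRAY+[bx(.060,.07,-.12,.12,0,.034),bx(f,f+.012,-.107,.107,0,.03)]]
if __name__=="__main__":
    tr=trayp([.6003,.0426,.2728,.0123]);se=[top(xf([.4406,-.3242,3.3153],V)) for V in SE+[GRIP]]
    bs=[top(xf(p,BOX)) for p in([.5488,.1085,-.031],[.5642,.0609,.537],[.5543,.0035,.007],[.5512,-.0531,.44])]
    a=np.hstack([ovl(tr+bs,(225,200,132,99),S,(400,300)),ovl(tr+bs,(260,195,120,90),T,(400,300))])
    b=np.hstack([ovl(se,(195,85,100,75),S,(400,300)),ovl(se,(415,270,120,90),T,(400,300))])
    cv2.imwrite("pics/ov2.png",np.vstack([a,b]))
E
python3 ov.py
```

```text
(no output)
```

View pics/ov2.png

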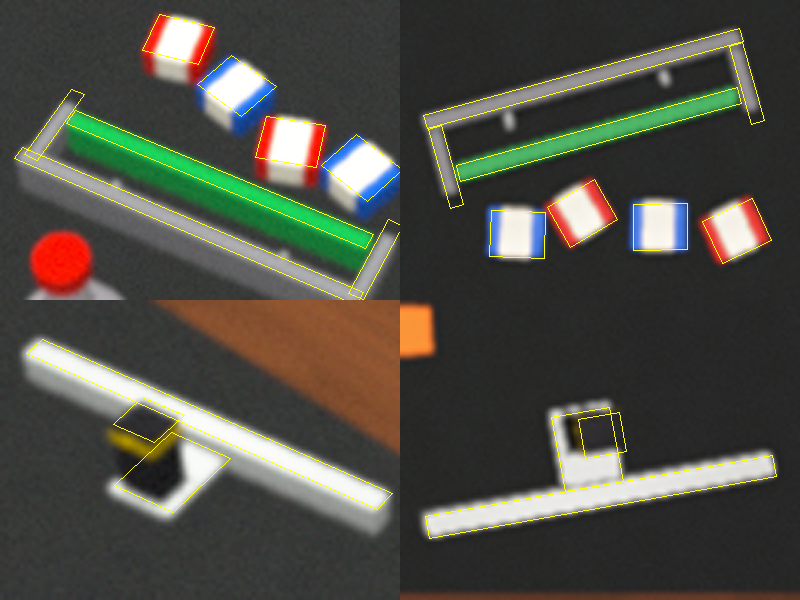

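Overlays of the fits:
- Top view: boxes, tray and bar match within about 1 px.
- Scene view: the tray's side walls are about 2 px off, which fits the stated 2 mm calibration.
- Straightedge: its front faces the robot (yaw 190°), so it must be turned about 186° to match the tray (15.6°).

Next I'll plan the approach.

```bash
cat > go.py <<'E'
import sys,numpy as np
from scipy.spatial.transform import Rotation as Ro
def rot(th): c,s=np.cos(th),np.sin(th);return np.array([[0,c,s],[0,s,-c],[-1,0,0]],float)
def chunks(p,th,p1,th1,n):   # per-call end pose in tool axes: cm, rad about tool x
    for i in range(n):
        a=p+(p1-p)*i/n;b=p+(p1-p)*(i+1)/n;t=th+(th1-th)*i/n
        print((rot(t).T@(b-a)*100).round(2),"turn",round(-(th1-th)/n,3))
if __name__=="__main__":
    from rig import env
    s=env.observe();p=s["position"];R=s["tool_rot"];th=np.arctan2(R[1,1],R[0,1])
    x,y,z,d,n=map(float,sys.argv[1:6]);d=np.radians(d)
    print("t",round(s["time_s"],2),p.round(4),"th",np.degrees(th).round(2),"tilt",R[:2,0].round(4),"F",s["ft_force"].round(1),"M",s["wrist_torque"].round(2),"w",round(s["grip_width"],4))
    if d-th>np.pi+.5:d-=2*np.pi
    if "full" in sys.argv:
        D=rot(d);print("exact",(R.T@(np.array([x,y,z])-p)*100).round(2),Ro.from_matrix(R.T@D).as_rotvec().round(4))
    else: chunks(p,th,np.array([x,y,z]),d,int(n))
E
python3 go.py .4406 -.3242 .15 -80.05 5
```

```text
t 0.2 [0.1613 0.5256 0.2419] th 72.93 tilt [-0.0004 -0.0009] F [ 0.1  0.8 -0.1] M [ 0.02 -0.    0.  ] w 0.0859
[  1.84 -14.61  10.33] turn 0.534
[ 1.84 -7.32 16.33] turn 0.534
[ 1.84  2.01 17.78] turn 0.534
[ 1.84 10.78 14.28] turn 0.534
[ 1.84 16.55  6.8 ] turn 0.534
```

carry_out(
  motion=[
    [[0.37,-2.9,2.1,0.107,0,0,8.5],[0.74,-5.8,4.1,0.214,0,0,8.5],[1.1,-8.8,6.2,0.32,0,0,8.5],[1.5,-11.7,8.3,0.427,0,0,8.5],[1.8,-14.6,10.3,0.534,0,0,8.5]],
  ],
)

```text
time_s: 0.62
position: [0.217, 0.3543, 0.2239]
tool_rot: [[-0.0, 0.742, 0.67], [-0.0, 0.67, -0.742], [-1.0, -0.0, 0.0]]
ft_force: [0.8, 0.1, 0.8]
grip_width: 0.0848
```

carry_out(
  motion=[
    [[0.37,-1.5,3.3,0.107,0,0,8.5],[0.74,-2.9,6.5,0.214,0,0,8.5],[1.1,-4.4,9.8,0.32,0,0,8.5],[1.5,-5.8,13.1,0.427,0,0,8.5],[1.8,-7.3,16.3,0.534,0,0,8.5]],
  ],
)

```text
time_s: 1.03
position: [0.2728, 0.1848, 0.2062]
tool_rot: [[0.0, 0.98, 0.199], [0.0, 0.199, -0.98], [-1.0, 0.0, 0.0]]
ft_force: [0.5, -0.1, 0.4]
grip_width: 0.0856
```

carry_out(
  motion=[
    [[0.37,0.4,3.6,0.107,0,0,8.5],[0.74,0.8,7.1,0.214,0,0,8.5],[1.1,1.2,10.7,0.32,0,0,8.5],[1.5,1.6,14.2,0.427,0,0,8.5],[1.8,2.0,17.8,0.534,0,0,8.5]],
  ],
)

```text
time_s: 1.45
position: [0.3286, 0.0144, 0.1882]
tool_rot: [[0.0, 0.945, -0.328], [0.0, -0.328, -0.945], [-1.0, 0.0, -0.0]]
ft_force: [-0.4, 0.5, -0.2]
grip_width: 0.0851
```

carry_out(
  motion=[
    [[0.37,2.2,2.9,0.107,0,0,8.5],[0.74,4.3,5.7,0.214,0,0,8.5],[1.1,6.5,8.6,0.32,0,0,8.5],[1.5,8.6,11.4,0.427,0,0,8.5],[1.8,10.8,14.3,0.534,0,0,8.5]],
  ],
)

```text
time_s: 1.87
position: [0.3846, -0.1559, 0.17]
tool_rot: [[-0.0, 0.646, -0.764], [0.0, -0.764, -0.646], [-1.0, -0.0, 0.0]]
ft_force: [1.1, -0.8, 0.6]
grip_width: 0.0852
```

carry_out(
  motion=[
    [[0.37,3.3,1.4,0.107,0,0,8.5],[0.74,6.6,2.7,0.214,0,0,8.5],[1.1,9.9,4.1,0.32,0,0,8.5],[1.5,13.2,5.4,0.427,0,0,8.5],[1.8,16.5,6.8,0.534,0,0,8.5]],
  ],
)

```text
time_s: 2.28
position: [0.4405, -0.3253, 0.1518]
tool_rot: [[-0.0, 0.167, -0.986], [0.001, -0.986, -0.167], [-1.0, -0.001, 0.0]]
ft_force: [0.6, 0.9, 0.3]
grip_width: 0.0851
```

```bash
python3 go.py .4406 -.3242 .08 -80.05 1 full
```

```text
t 2.28 [ 0.4405 -0.3253  0.1518] th -80.36 tilt [-0.0004  0.0006] F [0.6 0.9 0.3] M [ 0.02 -0.01 -0.02] w 0.0851
exact [ 7.18 -0.1  -0.03] [-0.0054  0.0003  0.0006]
```

carry_out(
  motion=[
    [[3,-0.1,0,-0.005,0,0,8.5],[6,-0.1,0,-0.005,0,0,8.5],[9,-0.1,0,-0.005,0,0,7],[11,-0.1,0,-0.005,0,0,6],[12.1,-0.1,0,-0.005,0,0,5]],
  ],
)

```text
time_s: 2.7
position: [0.4392, -0.3218, 0.0286]
tool_rot: [[-0.003, 0.178, -0.984], [0.003, -0.984, -0.178], [-1.0, -0.004, 0.002]]
ft_force: [-0.1, -0.0, 0.1]
grip_width: 0.0513
```

carry_out(
  motion=[
    [[0,0,0,0,0,0,4],[0,0,0,0,0,0,3.5],[0,0,0,0,0,0,3.2],[0,0,0,0,0,0,2.6],[0,0,0,0,0,0,2]],
  ],
  grip_force=40,
)

```text
time_s: 3.12
position: [0.4405, -0.3231, 0.0324]
tool_rot: [[0.002, 0.178, -0.984], [-0.002, -0.984, -0.178], [-1.0, 0.002, -0.001]]
ft_force: [0.2, 0.3, 3.8]
grip_width: 0.0297
```

carry_out(
  motion=[
    [[0,0,0,0,0,0,2],[0,0,0,0,0,0,2],[0,0,0,0,0,0,2]],
  ],
  grip_force=110,
)

```text
time_s: 3.37
position: [0.4406, -0.3232, 0.0326]
tool_rot: [[0.002, 0.178, -0.984], [-0.002, -0.984, -0.178], [-1.0, 0.002, -0.001]]
ft_force: [0.6, 0.0, 6.3]
grip_width: 0.0282
```

```bash
python3 - <<'E'
from rig import env
from h import *
import pickle
S=env.get_image("scene");T=env.get_image("top");pickle.dump((S,T),open("im1.pkl","wb"))
a=[cv2.resize(d["image"][y:y+75,x:x+100,::-1],(400,300),interpolation=cv2.INTER_CUBIC) for d,x,y in((S,195,75),(T,420,280))]
cv2.imwrite("pics/g1.png",np.hstack(a))
E
python3 go.py .4406 -.3242 .08 -80.05 1 full
```

```text
t 3.47 [ 0.4406 -0.3232  0.0326] th -79.76 tilt [ 0.0018 -0.0019] F [-0.1 -0.6  6.9] M [ 0.2   0.05 -0.03] w 0.0288
exact [-4.74  0.11  0.01] [ 0.0051 -0.0014 -0.0022]
```

View pics/g1.png

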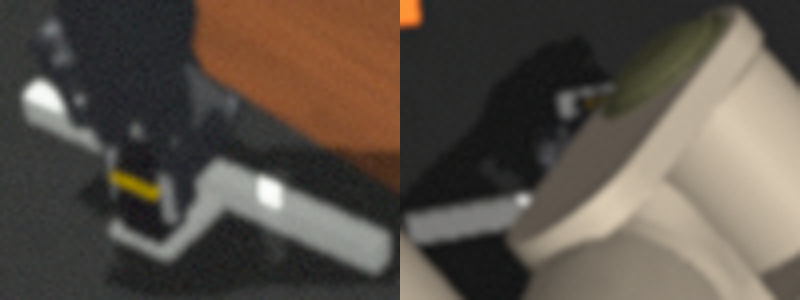

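The straightedge is gripped: in the scene crop the fingers are on the black grip around (140,170), and the opening is 28–29 mm. I'll lift it, then carry and turn it.

carry_out(
  motion=[
    [[-0.7,0,0,0,0,0,2],[-2.5,0,0,0,0,0,2],[-5,0,0,0,0,0,2],[-7.5,0,0,0,0,0,2],[-9.2,0,0,0,0,0,2]],
  ],
)

```text
time_s: 3.88
position: [0.4403, -0.3228, 0.1259]
tool_rot: [[0.001, 0.178, -0.984], [-0.002, -0.984, -0.178], [-1.0, 0.002, -0.001]]
ft_force: [0.2, -0.1, -3.3]
grip_width: 0.0286
```

```bash
python3 go.py .4308 -.0048 .124 105.63 6
```

```text
t 3.88 [ 0.4403 -0.3228  0.1259] th -79.75 tilt [ 0.0013 -0.0015] F [ 0.2 -0.1 -3.3] M [-0.02 -0.08  0.03] w 0.0286
[ 0.03 -5.24 -0.79] turn -0.539
[ 0.03 -4.09 -3.37] turn -0.539
[ 0.03 -1.78 -4.99] turn -0.539
[ 0.03  1.03 -5.2 ] turn -0.539
[ 0.03  3.56 -3.93] turn -0.539
[ 0.03  5.07 -1.55] turn -0.539
```

carry_out(
  motion=[
    [[0,-1.0,-0.2,-0.108,0,0,2],[0,-2.1,-0.3,-0.216,0,0,2],[0,-3.1,-0.5,-0.323,0,0,2],[0,-4.2,-0.6,-0.431,0,0,2],[0,-5.2,-0.8,-0.539,0,0,2]],
  ],
)

```text
time_s: 4.3
position: [0.4383, -0.2693, 0.1237]
tool_rot: [[-0.0, 0.662, -0.75], [0.0, -0.75, -0.662], [-1.0, -0.0, 0.0]]
ft_force: [-1.0, 0.7, -3.1]
grip_width: 0.0287
```

carry_out(
  motion=[
    [[0,-0.8,-0.7,-0.108,0,0,2],[0,-1.6,-1.4,-0.216,0,0,2],[0,-2.5,-2.0,-0.323,0,0,2],[0,-3.3,-2.7,-0.431,0,0,2],[0,-4.1,-3.4,-0.539,0,0,2]],
  ],
)

```text
time_s: 4.72
position: [0.437, -0.2161, 0.1237]
tool_rot: [[-0.0, 0.953, -0.304], [0.0, -0.304, -0.953], [-1.0, -0.0, -0.0]]
ft_force: [0.0, -0.2, -2.2]
grip_width: 0.0288
```

carry_out(
  motion=[
    [[0,-0.4,-1.0,-0.108,0,0,2],[0,-0.7,-2.0,-0.216,0,0,2],[0,-1.1,-3.0,-0.323,0,0,2],[0,-1.4,-4.0,-0.431,0,0,2],[0,-1.8,-5.0,-0.539,0,0,2]],
  ],
)

```text
time_s: 5.13
position: [0.4355, -0.1631, 0.1237]
tool_rot: [[-0.0, 0.974, 0.228], [0.0, 0.228, -0.974], [-1.0, -0.0, -0.0]]
ft_force: [1.3, -0.5, -1.8]
grip_width: 0.0285
```

carry_out(
  motion=[
    [[0,0.2,-1.0,-0.108,0,0,2],[0,0.4,-2.1,-0.216,0,0,2],[0,0.6,-3.1,-0.323,0,0,2],[0,0.8,-4.2,-0.431,0,0,2],[0,1.0,-5.2,-0.539,0,0,2]],
  ],
)

```text
time_s: 5.55
position: [0.4335, -0.11, 0.1237]
tool_rot: [[-0.0, 0.718, 0.696], [0.0, 0.696, -0.718], [-1.0, -0.0, -0.0]]
ft_force: [0.4, -0.3, -2.5]
grip_width: 0.0287
```

carry_out(
  motion=[
    [[0,0.7,-0.8,-0.108,0,0,2],[0,1.4,-1.6,-0.216,0,0,2],[0,2.2,-2.4,-0.323,0,0,2],[0,2.9,-3.1,-0.431,0,0,2],[0,3.6,-3.9,-0.539,0,0,2]],
  ],
)

```text
time_s: 5.97
position: [0.4326, -0.0572, 0.1238]
tool_rot: [[0.0, 0.259, 0.966], [-0.0, 0.966, -0.259], [-1.0, -0.0, 0.0]]
ft_force: [-0.4, -0.0, -3.0]
grip_width: 0.0288
```

carry_out(
  motion=[
    [[0,1.0,-0.3,-0.108,0,0,2],[0,2.0,-0.6,-0.216,0,0,2],[0,3.0,-0.9,-0.323,0,0,2],[0,4.1,-1.2,-0.431,0,0,2],[0,5.1,-1.5,-0.539,0,0,2]],
  ],
)

```text
time_s: 6.38
position: [0.4316, -0.0039, 0.1237]
tool_rot: [[-0.0, -0.273, 0.962], [-0.0, 0.962, 0.273], [-1.0, -0.0, -0.0]]
ft_force: [0.1, 0.4, -2.8]
grip_width: 0.0288
```

```bash
python3 go.py .4308 -.0048 .0346 105.63 1 full
```

```text
t 6.38 [ 0.4316 -0.0039  0.1237] th 105.85 tilt [-0. -0.] F [ 0.1  0.4 -2.8] M [-0.04  0.03  0.02] w 0.0288
exact [ 8.91 -0.06 -0.1 ] [ 0.0039 -0.      0.    ]
```

carry_out(
  motion=[
    [[2.5,0,-0.1,0.004,0,0,2],[5,-0.1,-0.1,0.004,0,0,2],[7,-0.1,-0.1,0.004,0,0,2],[8.2,-0.1,-0.1,0.004,0,0,2],[8.8,-0.1,-0.1,0.004,0,0,2]],
  ],
)

```text
time_s: 6.8
position: [0.4305, -0.0056, 0.0343]
tool_rot: [[-0.002, -0.264, 0.964], [0.001, 0.964, 0.264], [-1.0, 0.001, -0.002]]
ft_force: [-0.8, 0.1, -2.7]
grip_width: 0.0286
```

Run:
```python
from rig import env
from ov import *
S=env.get_image("scene");T=env.get_image("top");pickle.dump((S,T),open("im2.pkl","wb"))
S,T=cam(S),cam(T);s=env.observe();R=s["tool_rot"];th=np.arctan2(R[1,1],R[0,1])-np.pi/2
se=[top(xf([*s["position"][:2],th],V)+[0,0,.0035]) for V in SE]
tr=trayp([.6003,.0426,.2728,.0123])
cv2.imwrite("pics/p2.png",np.hstack([ovl(se+tr,(225,140,160,160),S,(400,400)),ovl(se+tr,(255,190,140,140),T,(400,400))]))
print(s["position"],np.degrees(th),s["ft_force"].round(1))
```

```text
[ 0.43090328 -0.00577084  0.03508916] 15.309310867453489 [-0.2 -0.8 -1.1]
```

View pics/p2.png

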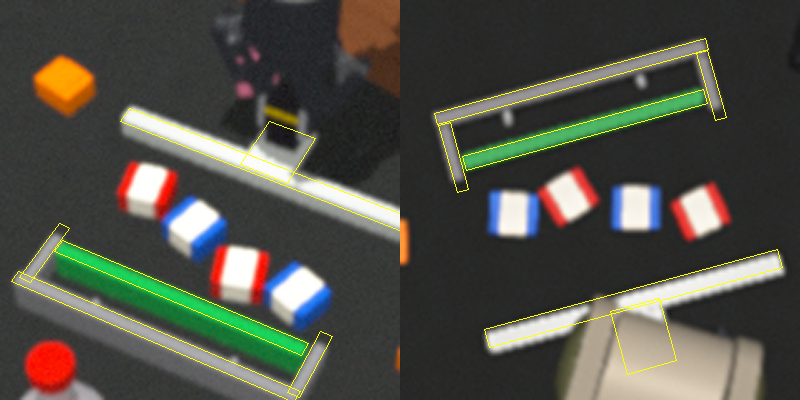

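```bash
cat > yaw.py <<'E'
from h import *
def ang(c,m,z):
    p=np.argwhere(m)[:,::-1].astype(float);w=np.array([onz(c,q,z)[:2] for q in p]).astype(np.float32)
    vx,vy,x,y=cv2.fitLine(w,cv2.DIST_HUBER,0,.001,.001).ravel();a=np.degrees(np.arctan2(-vx,vy));a=(a+90)%180-90
    return round(a,2),w.mean(0).round(4),len(w)
def masks(c,barbox,xs):
    h=cv2.cvtColor(c["image"],cv2.COLOR_RGB2HSV);g=cv2.inRange(h,(50,120,60),(75,255,255));g[:, :225]=0;g[300:]=0
    b=cv2.inRange(h,(0,0,185),(180,40,255));k=np.zeros_like(b)
    for x0,x1 in xs:k[barbox[0]:barbox[1],x0:x1]=1
    return g,b*k
E
python3 - <<'E'
from yaw import *;import pickle
S,T=map(cam,pickle.load(open("im2.pkl","rb")))
g,b=masks(T,(270,320),[(284,318),(345,395)]);print("T",ang(T,g,.03),ang(T,b,.0235))
g[:,370:]=0
g2,b2=masks(S,(170,235),[(272,322),(350,400)]);g2[:,370:]=0;print("S",ang(S,g2,.03),ang(S,b2,.0235))
E
```

```text
T (np.float32(15.58), array([0.6215, 0.051 ], dtype=float32), 593) (np.float32(14.86), array([0.4775, 0.0029], dtype=float32), 536)
S (np.float32(15.31), array([0.6282, 0.0568], dtype=float32), 1454) (np.float32(16.3), array([ 0.5034, -0.0042], dtype=float32), 1014)
```

Both views show the bar in front of the mouth, behind all four boxes and clear of the pink block. The bar is about 0.5° off the tray's yaw, so I'll correct that and push slowly along tool z.

carry_out(
  motion=[
    [[0,0,0.3,-0.008,0,0,2],[0,0,0.6,-0.008,0,0,2],[0,0,0.9,-0.008,0,0,2],[0,0,1.2,-0.008,0,0,2],[0,0,1.5,-0.008,0,0,2]],
  ],
)

```text
time_s: 7.32
position: [0.4462, -0.0018, 0.0357]
tool_rot: [[0.001, -0.272, 0.962], [-0.0, 0.962, 0.272], [-1.0, -0.0, 0.001]]
ft_force: [0.3, -0.1, -2.8]
grip_width: 0.029
```

carry_out(
  motion=[
    [[0,0,0.3,0,0,0,2],[0,0,0.6,0,0,0,2],[0,0,0.9,0,0,0,2],[0,0,1.2,0,0,0,2],[0,0,1.5,0,0,0,2]],
  ],
)

```text
time_s: 7.73
position: [0.4603, 0.0023, 0.0353]
tool_rot: [[-0.0, -0.272, 0.962], [0.0, 0.962, 0.272], [-1.0, 0.0, -0.0]]
ft_force: [0.1, -0.5, -2.7]
grip_width: 0.0289
```

carry_out(
  motion=[
    [[0,0,0.3,0,0,0,2],[0,0,0.6,0,0,0,2],[0,0,0.9,0,0,0,2],[0,0,1.2,0,0,0,2],[0,0,1.5,0,0,0,2]],
  ],
)

```text
time_s: 8.15
position: [0.4748, 0.0064, 0.0353]
tool_rot: [[-0.0, -0.272, 0.962], [0.0, 0.962, 0.272], [-1.0, 0.0, -0.0]]
ft_force: [0.4, -0.1, -2.3]
grip_width: 0.0288
```

carry_out(
  motion=[
    [[0,0,0.3,0,0,0,2],[0,0,0.6,0,0,0,2],[0,0,0.9,0,0,0,2],[0,0,1.2,0,0,0,2],[0,0,1.5,0,0,0,2]],
  ],
)

```text
time_s: 8.57
position: [0.4892, 0.0105, 0.0353]
tool_rot: [[-0.0, -0.272, 0.962], [0.0, 0.962, 0.272], [-1.0, 0.0, -0.0]]
ft_force: [0.1, -0.3, -2.4]
grip_width: 0.0287
```

carry_out(
  motion=[
    [[0,0,0.3,0,0,0,2],[0,0,0.6,0,0,0,2],[0,0,0.9,0,0,0,2],[0,0,1.2,0,0,0,2],[0,0,1.5,0,0,0,2]],
  ],
)

```text
time_s: 8.98
position: [0.5036, 0.0145, 0.0353]
tool_rot: [[-0.0, -0.272, 0.962], [-0.0, 0.962, 0.272], [-1.0, 0.0, -0.0]]
ft_force: [-0.8, -0.2, -2.1]
grip_width: 0.0286
```

```bash
cat > look.py <<'E'
import sys
from rig import env
from ov import *
n=sys.argv[1];S=env.get_image("scene");T=env.get_image("top");pickle.dump((S,T),open(f"im{n}.pkl","wb"))
S,T=cam(S),cam(T);s=env.observe();R=s["tool_rot"];th=np.arctan2(R[1,1],R[0,1])-np.pi/2
se=[top(xf([*s["position"][:2],th],V)+[0,0,.002]) for V in SE]
cv2.imwrite(f"pics/p{n}.png",np.hstack([ovl(se,(225,170,130,130),S,(400,400)),ovl(se,(255,190,120,120),T,(400,400))]))
d=s["position"][:2]-[.6003,.0426];c,k=np.cos(.2728),np.sin(.2728)
print("bar front tray x",(d@[c,k]+.056).round(4),"y",(d@[-k,c]).round(4),s["position"].round(4),"yaw",np.degrees(th).round(2),s["ft_force"].round(1),s["wrist_torque"].round(2),"t",round(s["time_s"],2))
E
python3 look.py 3
```

```text
bar front tray x -0.0444 y -0.0011 [0.5039 0.0145 0.0353] yaw 15.78 [-0.5  0.2 -2.3] [-0.    0.02 -0.04] t 9.08
```

View pics/p3.png

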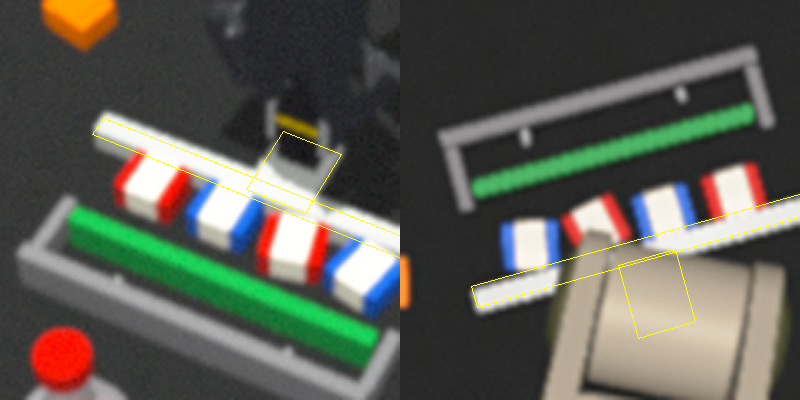

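The bar looks a few pixels behind the model, so it may have slipped in the hand. I'll measure that.

Run:
```python
from yaw import *;import pickle
c,k=np.cos(.2728),np.sin(.2728)
for n,rois in((2,[(284,318,290,320),(372,395,270,295)]),(3,[(276,300,268,290),(368,400,235,262)])):
    S,T=map(cam,pickle.load(open(f"im{n}.pkl","rb")));h=cv2.cvtColor(T["image"],cv2.COLOR_RGB2HSV);b=cv2.inRange(h,(0,0,120),(180,45,255))
    pts=[]
    for x0,x1,y0,y1 in rois:
        m=np.zeros_like(b);m[y0:y1,x0:x1]=b[y0:y1,x0:x1]
        r=ang(T,m,.0225);d=r[1]-[.6003,.0426];pts.append(d);print(n,r,"tray",(d@[c,k]).round(4),(d@[-k,c]).round(4))
    e=pts[1]-pts[0];print("yaw",np.degrees(np.arctan2(-e[0],e[1]))%180)
```

```text
2 (np.float32(16.48), array([0.4495, 0.0932], dtype=float32), 261) tray -0.1316 0.0894
2 (np.float32(16.98), array([ 0.502 , -0.0997], dtype=float32), 136) tray -0.133 -0.1106
yaw 15.22494990041784
3 (np.float32(24.36), array([0.5217, 0.1227], dtype=float32), 217) tray -0.0541 0.0983
3 (np.float32(23.84), array([ 0.5778, -0.0848], dtype=float32), 100) tray -0.056 -0.1166
yaw 15.128863304976989
```

No slip: the offset is a constant 3 mm or so. Continuing.

carry_out(
  motion=[
    [[0,0,0.3,0,0,0,2],[0,0,0.6,0,0,0,2],[0,0,0.9,0,0,0,2],[0,0,1.2,0,0,0,2],[0,0,1.5,0,0,0,2]],
  ],
)

```text
time_s: 9.5
position: [0.5181, 0.0186, 0.0353]
tool_rot: [[-0.0, -0.272, 0.962], [0.0, 0.962, 0.272], [-1.0, 0.0, -0.0]]
ft_force: [0.5, 0.0, -2.2]
grip_width: 0.0284
```

carry_out(
  motion=[
    [[0,0,0.15,0,0,0,2],[0,0,0.3,0,0,0,2],[0,0,0.45,0,0,0,2],[0,0,0.6,0,0,0,2]],
  ],
)

```text
time_s: 9.83
position: [0.5237, 0.0202, 0.0353]
tool_rot: [[-0.0, -0.272, 0.962], [0.0, 0.962, 0.272], [-1.0, 0.0, -0.0]]
ft_force: [-0.7, -1.1, -2.2]
grip_width: 0.0287
```

```bash
python3 look.py 4
```

```text
bar front tray x -0.0236 y -0.001 [0.5239 0.0202 0.0354] yaw 15.77 [ 0.6  0.7 -2.4] [0.03 0.06 0.  ] t 9.93
```

View pics/p4.png

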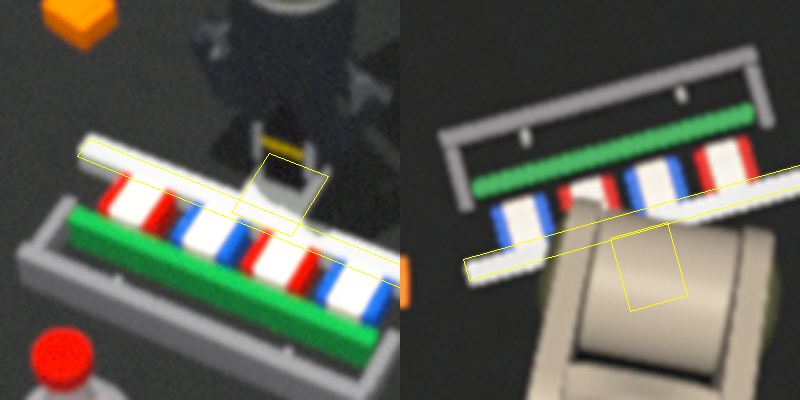

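The boxes are now square on the bar, just in front of the follower. I'll move in slowly while watching the force.

carry_out(
  motion=[
    [[0,0,0.1,0,0,0,2],[0,0,0.2,0,0,0,2],[0,0,0.3,0,0,0,2],[0,0,0.4,0,0,0,2],[0,0,0.5,0,0,0,2]],
  ],
)

```text
time_s: 10.35
position: [0.5285, 0.0215, 0.0353]
tool_rot: [[-0.0, -0.272, 0.962], [-0.0, 0.962, 0.272], [-1.0, -0.0, -0.0]]
ft_force: [-0.5, 0.2, -2.6]
grip_width: 0.0289
```

carry_out(
  motion=[
    [[0,0,0.1,0,0,0,2],[0,0,0.2,0,0,0,2],[0,0,0.3,0,0,0,2],[0,0,0.4,0,0,0,2]],
  ],
)

```text
time_s: 10.68
position: [0.5323, 0.0226, 0.0353]
tool_rot: [[-0.0, -0.272, 0.962], [-0.0, 0.962, 0.272], [-1.0, -0.0, -0.0]]
ft_force: [-0.6, -0.9, -2.3]
grip_width: 0.0288
```

carry_out(
  motion=[
    [[0,0,0.07,0,0,0,2],[0,0,0.13,0,0,0,2],[0,0,0.2,0,0,0,2]],
  ],
)

```text
time_s: 10.93
position: [0.5341, 0.0232, 0.0353]
tool_rot: [[-0.0, -0.272, 0.962], [0.0, 0.962, 0.272], [-1.0, 0.0, -0.0]]
ft_force: [-2.7, -1.2, -1.9]
grip_width: 0.0287
```

carry_out(
  motion=[
    [[0,0,0.07,0,0,0,2],[0,0,0.13,0,0,0,2],[0,0,0.2,0,0,0,2]],
  ],
)

```text
time_s: 11.18
position: [0.5354, 0.0237, 0.0351]
tool_rot: [[-0.002, -0.271, 0.962], [0.0, 0.962, 0.271], [-1.0, 0.001, -0.002]]
ft_force: [-4.4, -0.3, -2.2]
grip_width: 0.0286
```

carry_out(
  motion=[
    [[0,0,0.1,0,0,0,2],[0,0,0.2,0,0,0,2],[0,0,0.3,0,0,0,2],[0,0,0.4,0,0,0,2]],
  ],
)

```text
time_s: 11.52
position: [0.5398, 0.0249, 0.0351]
tool_rot: [[-0.001, -0.272, 0.962], [0.0, 0.962, 0.272], [-1.0, 0.0, -0.001]]
ft_force: [-4.2, -0.0, -2.4]
grip_width: 0.0288
```

carry_out(
  motion=[
    [[0,0,0.1,0,0,0,2],[0,0,0.2,0,0,0,2],[0,0,0.3,0,0,0,2]],
  ],
)

```text
time_s: 11.77
position: [0.5429, 0.0256, 0.0353]
tool_rot: [[-0.0, -0.272, 0.962], [0.0, 0.962, 0.272], [-1.0, 0.0, -0.0]]
ft_force: [-4.3, -1.0, -3.0]
grip_width: 0.0283
```

```bash
python3 look.py 5
```

```text
bar front tray x -0.0036 y -0.0009 [0.5431 0.0256 0.0353] yaw 15.77 [-3.  -1.2 -3. ] [-0.12  0.78 -0.29] t 11.87
```

View pics/p5.png

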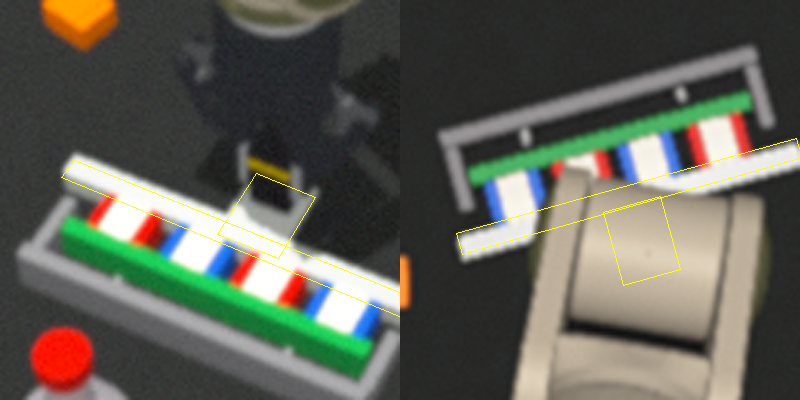

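Follower moving at about 4 N with the boxes square; some gap to the stop pins remains. I'll take smaller steps now.

carry_out(
  motion=[
    [[0,0,0.04,0,0,0,2],[0,0,0.08,0,0,0,2],[0,0,0.12,0,0,0,2]],
  ],
)

```text
time_s: 12.12
position: [0.544, 0.0259, 0.0354]
tool_rot: [[0.0, -0.272, 0.962], [-0.0, 0.962, 0.272], [-1.0, -0.0, 0.0]]
ft_force: [-3.2, -0.3, -2.6]
grip_width: 0.0285
```

carry_out(
  motion=[
    [[0,0,0.04,0,0,0,2],[0,0,0.08,0,0,0,2],[0,0,0.12,0,0,0,2]],
  ],
)

```text
time_s: 12.37
position: [0.5452, 0.0262, 0.0353]
tool_rot: [[0.0, -0.272, 0.962], [0.0, 0.962, 0.272], [-1.0, -0.0, 0.0]]
ft_force: [-4.4, -1.6, -1.5]
grip_width: 0.0288
```

carry_out(
  motion=[
    [[0,0,0.03,0,0,0,2],[0,0,0.06,0,0,0,2]],
  ],
)

```text
time_s: 12.53
position: [0.5458, 0.0264, 0.0353]
tool_rot: [[0.0, -0.272, 0.962], [-0.0, 0.962, 0.272], [-1.0, -0.0, 0.0]]
ft_force: [-5.1, -0.3, -1.9]
grip_width: 0.0289
```

carry_out(
  motion=[
    [[0,0,0.03,0,0,0,2],[0,0,0.06,0,0,0,2]],
  ],
)

```text
time_s: 12.7
position: [0.5463, 0.0266, 0.0353]
tool_rot: [[0.0, -0.272, 0.962], [-0.0, 0.962, 0.272], [-1.0, -0.0, 0.0]]
ft_force: [-4.0, -1.2, -2.5]
grip_width: 0.0284
```

carry_out(
  motion=[
    [[0,0,0.03,0,0,0,2],[0,0,0.06,0,0,0,2]],
  ],
)

```text
time_s: 12.87
position: [0.5469, 0.0267, 0.0353]
tool_rot: [[0.0, -0.272, 0.962], [-0.0, 0.962, 0.272], [-1.0, -0.0, 0.0]]
ft_force: [-4.4, -1.6, -3.3]
grip_width: 0.0285
```

carry_out(
  motion=[
    [[0,0,0.03,0,0,0,2],[0,0,0.06,0,0,0,2]],
  ],
)

```text
time_s: 13.03
position: [0.5475, 0.0269, 0.0353]
tool_rot: [[0.0, -0.272, 0.962], [-0.0, 0.962, 0.272], [-1.0, -0.0, 0.0]]
ft_force: [-4.7, -1.7, -2.0]
grip_width: 0.0286
```

```bash
cat > fol.py <<'E'
import sys
from rig import env
from yaw import *;import pickle
# follower front-edge position in tray x from green centroid, relative to the first image; top view (z=.03), unoccluded ends
c,k=np.cos(.2728),np.sin(.2728)
T1=env.get_image("top");s=env.observe();out=[]
for d in(pickle.load(open("im0.pkl","rb"))[1],T1):
    C=cam(d);h=cv2.cvtColor(C["image"],cv2.COLOR_RGB2HSV);g=cv2.inRange(h,(50,100,50),(75,255,255));g[:,:265]=0;g[300:]=0
    w=np.array([onz(C,q,.03)[:2] for q in np.argwhere(g)[:,::-1]])-[.6003,.0426];x=w@[c,k];y=w@[-k,c]
    out.append([np.round(x[(y>a)&(y<b)].mean(),4) for a,b in((.07,.1),(-.1,-.02))])
print(out,"travel",np.subtract(out[1],out[0]).round(4),s["position"].round(4),s["ft_force"].round(1),s["wrist_torque"].round(2))
E
python3 fol.py
```

```text
[[np.float64(0.023), np.float64(0.023)], [np.float64(0.0395), np.float64(0.0387)]] travel [0.0165 0.0157] [0.5476 0.0269 0.0354] [-4.5 -1.4 -2.2] [-0.22  0.78 -0.34]
```

The follower has travelled about 16 mm and must be home by 19 mm at most, so I'm using fine steps.

carry_out(
  motion=[
    [[0,0,0.02,0,0,0,2],[0,0,0.05,0,0,0,2]],
  ],
)

```text
time_s: 13.25
position: [0.5479, 0.027, 0.0353]
tool_rot: [[-0.0, -0.272, 0.962], [-0.0, 0.962, 0.272], [-1.0, 0.0, -0.0]]
ft_force: [-3.8, -0.9, -2.8]
grip_width: 0.0288
```

carry_out(
  motion=[
    [[0,0,0.02,0,0,0,2],[0,0,0.05,0,0,0,2]],
  ],
)

```text
time_s: 13.42
position: [0.5485, 0.0271, 0.0354]
tool_rot: [[0.0, -0.272, 0.962], [-0.0, 0.962, 0.272], [-1.0, -0.0, 0.0]]
ft_force: [-4.2, -1.0, -2.1]
grip_width: 0.0285
```

carry_out(
  motion=[
    [[0,0,0.02,0,0,0,2],[0,0,0.05,0,0,0,2]],
  ],
)

```text
time_s: 13.58
position: [0.5489, 0.0273, 0.0353]
tool_rot: [[0.0, -0.272, 0.962], [-0.0, 0.962, 0.272], [-1.0, -0.0, 0.0]]
ft_force: [-4.9, -2.2, -1.8]
grip_width: 0.0285
```

carry_out(
  motion=[
    [[0,0,0.02,0,0,0,2],[0,0,0.04,0,0,0,2]],
  ],
)

```text
time_s: 13.75
position: [0.5493, 0.0274, 0.0353]
tool_rot: [[0.0, -0.272, 0.962], [-0.0, 0.962, 0.272], [-1.0, -0.0, 0.0]]
ft_force: [-3.5, -1.3, -1.5]
grip_width: 0.0283
```

carry_out(
  motion=[
    [[0,0,0.02,0,0,0,2],[0,0,0.04,0,0,0,2]],
  ],
)

```text
time_s: 13.92
position: [0.5497, 0.0275, 0.0354]
tool_rot: [[0.0, -0.272, 0.962], [-0.0, 0.962, 0.272], [-1.0, -0.0, 0.0]]
ft_force: [-3.7, -0.3, -2.7]
grip_width: 0.0287
```

carry_out(
  motion=[
    [[0,0,0.02,0,0,0,2],[0,0,0.04,0,0,0,2]],
  ],
)

```text
time_s: 14.08
position: [0.5501, 0.0276, 0.0353]
tool_rot: [[-0.0, -0.272, 0.962], [-0.0, 0.962, 0.272], [-1.0, -0.0, -0.0]]
ft_force: [-3.9, -2.0, -1.5]
grip_width: 0.0286
```

carry_out(
  motion=[
    [[0,0,0.02,0,0,0,2],[0,0,0.04,0,0,0,2]],
  ],
)

```text
time_s: 14.25
position: [0.5503, 0.0277, 0.0353]
tool_rot: [[-0.0, -0.272, 0.962], [-0.0, 0.962, 0.272], [-1.0, 0.0, -0.0]]
ft_force: [-5.0, -2.9, -0.5]
grip_width: 0.0285
```

carry_out(
  motion=[
    [[0,0,0.02,0,0,0,2],[0,0,0.04,0,0,0,2]],
  ],
)

```text
time_s: 14.42
position: [0.5503, 0.0278, 0.0352]
tool_rot: [[-0.001, -0.272, 0.962], [-0.0, 0.962, 0.272], [-1.0, 0.0, -0.001]]
ft_force: [-7.3, -2.0, -1.7]
grip_width: 0.0288
```

```bash
python3 fol.py
```

```text
[[np.float64(0.023), np.float64(0.023)], [np.float64(0.0426), np.float64(0.0415)]] travel [0.0196 0.0185] [0.5503 0.0278 0.0352] [-6.9 -2.7 -1.8] [-0.48  1.12 -0.46]
```

The stop is reached: position has stalled and the force is rising, with follower travel at 19 mm. I'll raise the press gradually.

carry_out(
  motion=[
    [[0,0,0.02,0,0,0,2],[0,0,0.02,0,0,0,2]],
  ],
)

```text
time_s: 14.63
position: [0.5503, 0.0278, 0.0352]
tool_rot: [[-0.002, -0.272, 0.962], [-0.0, 0.962, 0.272], [-1.0, 0.0, -0.002]]
ft_force: [-6.9, -3.2, -1.1]
grip_width: 0.0288
```

carry_out(
  motion=[
    [[0,0,0.03,0,0,0,2],[0,0,0.03,0,0,0,2]],
  ],
)

```text
time_s: 14.8
position: [0.5503, 0.0279, 0.0351]
tool_rot: [[-0.003, -0.272, 0.962], [-0.0, 0.962, 0.272], [-1.0, 0.001, -0.002]]
ft_force: [-8.9, -2.7, -1.4]
grip_width: 0.0287
```

carry_out(
  motion=[
    [[0,0,0.03,0,0,0,2],[0,0,0.03,0,0,0,2]],
  ],
)

```text
time_s: 14.97
position: [0.5504, 0.0279, 0.035]
tool_rot: [[-0.003, -0.272, 0.962], [-0.0, 0.962, 0.272], [-1.0, 0.001, -0.003]]
ft_force: [-8.7, -4.1, -0.6]
grip_width: 0.0286
```

carry_out(
  motion=[
    [[0,0,0.03,0,0,0,2],[0,0,0.03,0,0,0,2]],
  ],
)

```text
time_s: 15.13
position: [0.5504, 0.028, 0.0349]
tool_rot: [[-0.004, -0.272, 0.962], [-0.0, 0.962, 0.272], [-1.0, 0.001, -0.004]]
ft_force: [-10.7, -3.2, -1.1]
grip_width: 0.0286
```

carry_out(
  motion=[
    [[0,0,0.02,0,0,0,2],[0,0,0.02,0,0,0,2]],
  ],
)

```text
time_s: 15.3
position: [0.5504, 0.028, 0.0349]
tool_rot: [[-0.005, -0.272, 0.962], [-0.0, 0.962, 0.272], [-1.0, 0.001, -0.004]]
ft_force: [-10.8, -4.1, -1.1]
grip_width: 0.0289
```

carry_out(
  motion=[
    [[0,0,0,0,0,0,2],[0,0,0,0,0,0,2]],
  ],
)

```text
time_s: 15.47
position: [0.5504, 0.028, 0.0349]
tool_rot: [[-0.004, -0.272, 0.962], [-0.0, 0.962, 0.272], [-1.0, 0.001, -0.004]]
ft_force: [-11.3, -4.1, -0.6]
grip_width: 0.0289
```

carry_out(
  motion=[
    [[0,0,0,0,0,0,2],[0,0,0,0,0,0,2]],
  ],
)

```text
time_s: 15.63
position: [0.5504, 0.028, 0.0349]
tool_rot: [[-0.004, -0.272, 0.962], [-0.0, 0.962, 0.272], [-1.0, 0.001, -0.004]]
ft_force: [-10.2, -3.0, -1.5]
grip_width: 0.0289
```

carry_out(
  motion=[
    [[0,0,0,0,0,0,2],[0,0,0,0,0,0,2]],
  ],
)

```text
time_s: 15.8
position: [0.5504, 0.028, 0.0349]
tool_rot: [[-0.004, -0.272, 0.962], [-0.0, 0.962, 0.272], [-1.0, 0.001, -0.004]]
ft_force: [-10.8, -4.1, -1.6]
grip_width: 0.0285
```

Mean is about 11.4 N; a touch more, and I'll hold it.

carry_out(
  motion=[
    [[0,0,0.012,0,0,0,2],[0,0,0.012,0,0,0,2]],
  ],
)

```text
time_s: 15.97
position: [0.5504, 0.0281, 0.0348]
tool_rot: [[-0.005, -0.272, 0.962], [-0.0, 0.962, 0.272], [-1.0, 0.001, -0.005]]
ft_force: [-11.9, -3.7, -1.0]
grip_width: 0.029
```

carry_out(
  motion=[
    [[0,0,0,0,0,0,2],[0,0,0,0,0,0,2],[0,0,0,0,0,0,2]],
  ],
)

```text
time_s: 16.22
position: [0.5504, 0.028, 0.0348]
tool_rot: [[-0.005, -0.272, 0.962], [-0.0, 0.962, 0.272], [-1.0, 0.001, -0.005]]
ft_force: [-10.2, -4.4, -1.5]
grip_width: 0.0286
```

carry_out(
  motion=[
    [[0,0,0,0,0,0,2],[0,0,0,0,0,0,2],[0,0,0,0,0,0,2]],
  ],
)

```text
time_s: 16.47
position: [0.5504, 0.028, 0.0348]
tool_rot: [[-0.005, -0.272, 0.962], [-0.0, 0.962, 0.272], [-1.0, 0.001, -0.005]]
ft_force: [-10.2, -3.4, -0.5]
grip_width: 0.0285
```

carry_out(
  motion=[
    [[0,0,0,0,0,0,2],[0,0,0,0,0,0,2],[0,0,0,0,0,0,2]],
  ],
)

```text
time_s: 16.72
position: [0.5504, 0.0281, 0.0348]
tool_rot: [[-0.005, -0.272, 0.962], [-0.0, 0.962, 0.272], [-1.0, 0.001, -0.005]]
ft_force: [-10.8, -3.3, -0.7]
grip_width: 0.0287
```

```bash
python3 fol.py
```

```text
[[np.float64(0.023), np.float64(0.023)], [np.float64(0.0425), np.float64(0.0416)]] travel [0.0195 0.0186] [0.5504 0.028  0.0349] [-11.   -2.5  -0.8] [-0.7   1.94 -0.39]
```

carry_out(
  motion=[
    [[0,0,0.01,0,0,0,2],[0,0,0.02,0,0,0,2]],
  ],
)

```text
time_s: 16.93
position: [0.5504, 0.0281, 0.0348]
tool_rot: [[-0.005, -0.272, 0.962], [-0.0, 0.962, 0.272], [-1.0, 0.001, -0.005]]
ft_force: [-11.8, -3.8, -0.6]
grip_width: 0.0286
```

carry_out(
  motion=[
    [[0,0,0,0,0,0,2],[0,0,0,0,0,0,2],[0,0,0,0,0,0,2]],
  ],
)

```text
time_s: 17.18
position: [0.5504, 0.0281, 0.0348]
tool_rot: [[-0.005, -0.272, 0.962], [-0.0, 0.962, 0.272], [-1.0, 0.001, -0.005]]
ft_force: [-11.7, -4.4, -0.9]
grip_width: 0.0286
```

carry_out(
  motion=[
    [[0,0,0,0,0,0,2],[0,0,0,0,0,0,2],[0,0,0,0,0,0,2]],
  ],
)

```text
time_s: 17.43
position: [0.5504, 0.0281, 0.0348]
tool_rot: [[-0.005, -0.272, 0.962], [-0.0, 0.962, 0.272], [-1.0, 0.001, -0.005]]
ft_force: [-11.9, -3.8, -0.6]
grip_width: 0.0283
```

carry_out(
  motion=[
    [[0,0,0,0,0,0,2],[0,0,0,0,0,0,2],[0,0,0,0,0,0,2]],
  ],
)

```text
time_s: 17.68
position: [0.5504, 0.0281, 0.0348]
tool_rot: [[-0.005, -0.272, 0.962], [-0.0, 0.962, 0.272], [-1.0, 0.001, -0.005]]
ft_force: [-11.2, -3.6, -0.6]
grip_width: 0.0285
```

carry_out(
  motion=[
    [[0,0,0,0,0,0,2],[0,0,0,0,0,0,2]],
  ],
)

```text
time_s: 17.85
position: [0.5504, 0.0281, 0.0348]
tool_rot: [[-0.005, -0.272, 0.962], [-0.0, 0.962, 0.272], [-1.0, 0.001, -0.005]]
ft_force: [-11.7, -3.7, -0.6]
grip_width: 0.029
```

About 12.3 N was held for a second. Now I'll draw back 6.5 cm straight and set the straightedge down.

carry_out(
  motion=[
    [[0,0,-0.1,0,0,0,2],[0,0,-0.3,0,0,0,2],[0,0,-0.6,0,0,0,2],[0,0,-1.0,0,0,0,2],[0,0,-1.5,0,0,0,2]],
  ],
)

```text
time_s: 18.27
position: [0.5384, 0.0241, 0.0356]
tool_rot: [[0.002, -0.272, 0.962], [-0.0, 0.962, 0.272], [-1.0, -0.001, 0.002]]
ft_force: [-0.7, -0.5, -3.6]
grip_width: 0.0287
```

carry_out(
  motion=[
    [[0,0,-1.0,0,0,0,2],[0,0,-2.0,0,0,0,2],[0,0,-3.0,0,0,0,2],[0,0,-4.2,0,0,0,2],[0,0,-5.0,0,0,0,2]],
  ],
)

```text
time_s: 18.68
position: [0.4889, 0.0104, 0.0355]
tool_rot: [[0.0, -0.272, 0.962], [-0.0, 0.962, 0.272], [-1.0, -0.0, 0.0]]
ft_force: [-0.4, -0.2, -1.7]
grip_width: 0.0285
```

carry_out(
  motion=[
    [[0,0,0,0,0,0,2],[0,0,0,0,0,0,2]],
  ],
)

```text
time_s: 18.85
position: [0.4901, 0.0105, 0.0356]
tool_rot: [[0.001, -0.271, 0.962], [-0.0, 0.962, 0.271], [-1.0, -0.0, 0.001]]
ft_force: [0.9, -0.7, -2.3]
grip_width: 0.0288
```

carry_out(
  motion=[
    [[0.06,0,0,0,0,0,2],[0.12,0,0,0,0,0,2],[0.18,0,0,0,0,0,2]],
  ],
)

```text
time_s: 19.1
position: [0.4903, 0.0107, 0.0334]
tool_rot: [[0.0, -0.272, 0.962], [-0.0, 0.962, 0.272], [-1.0, -0.0, 0.0]]
ft_force: [-1.5, -0.3, -2.0]
grip_width: 0.0289
```

carry_out(
  motion=[
    [[0.05,0,0,0,0,0,2],[0.08,0,0,0,0,0,2],[0.08,0,0,0,0,0,2]],
  ],
)

```text
time_s: 19.35
position: [0.49, 0.0107, 0.0327]
tool_rot: [[0.0, -0.272, 0.962], [0.0, 0.962, 0.272], [-1.0, 0.0, 0.0]]
ft_force: [0.4, 0.5, -1.4]
grip_width: 0.0289
```

carry_out(
  motion=[
    [[0.04,0,0,0,0,0,2],[0.04,0,0,0,0,0,2]],
  ],
  grip_force=20,
)

```text
time_s: 19.52
position: [0.49, 0.0106, 0.0326]
tool_rot: [[0.001, -0.272, 0.962], [0.0, 0.962, 0.272], [-1.0, -0.0, 0.001]]
ft_force: [-0.4, 0.7, 3.7]
grip_width: 0.0286
```

carry_out(
  motion=[
    [[0,0,0,0,0,0,3],[0,0,0,0,0,0,3.2],[0,0,0,0,0,0,3.6],[0,0,0,0,0,0,4.5],[0,0,0,0,0,0,5.5]],
  ],
)

```text
time_s: 19.93
position: [0.4899, 0.0106, 0.0323]
tool_rot: [[0.0, -0.272, 0.962], [-0.0, 0.962, 0.272], [-1.0, -0.0, 0.0]]
ft_force: [1.0, -0.6, -0.5]
grip_width: 0.0545
```

carry_out(
  motion=[
    [[0,0,0,0,0,0,6],[0,0,0,0,0,0,6],[-1,0,0,0,0,0,6],[-3,0,0,0,0,0,6],[-6,0,0,0,0,0,6]],
  ],
)

```text
time_s: 20.35
position: [0.4887, 0.0108, 0.0914]
tool_rot: [[-0.005, -0.272, 0.962], [0.001, 0.962, 0.272], [-1.0, 0.002, -0.004]]
ft_force: [0.2, 0.7, 0.2]
grip_width: 0.0599
```

carry_out(
  motion=[
    [[-3.5,0,-2,0,0,0,6],[-7,0,-5,0,0,0,6],[-10,0,-8,0,0,0,6],[-12,0,-11,0,0,0,6],[-13,0,-14,0,0,0,6]],
  ],
)

```text
time_s: 20.77
position: [0.3542, -0.0277, 0.2248]
tool_rot: [[0.004, -0.273, 0.962], [-0.002, 0.962, 0.273], [-1.0, -0.003, 0.003]]
ft_force: [0.3, -0.9, 0.1]
grip_width: 0.0601
```

carry_out(
  motion=[
    [[0,-4,0,0,0,0,6],[0,-8,0,0,0,0,6],[0,-12,0,0,0,0,6],[0,-16,0,0,0,0,6],[0,-20,0,0,0,0,6]],
  ],
)

```text
time_s: 21.18
position: [0.4094, -0.2219, 0.2224]
tool_rot: [[0.0, -0.271, 0.962], [-0.0, 0.962, 0.271], [-1.0, -0.0, 0.0]]
ft_force: [1.1, 0.0, 0.2]
grip_width: 0.0603
```

```bash
python3 fol.py
python3 - <<'E'
from rig import env
from ov import *
S=env.get_image("scene");T=env.get_image("top");pickle.dump((S,T),open("im9.pkl","wb"))
cv2.imwrite("pics/p9.png",np.hstack([cv2.resize(d["image"][y:y+120,x:x+120,::-1],(400,400),interpolation=cv2.INTER_CUBIC) for d,x,y in((S,230,170),(T,255,195))]))
E
```

```text
[[np.float64(0.023), np.float64(0.023)], [np.float64(0.0426), np.float64(0.0416)]] travel [0.0196 0.0186] [ 0.4113 -0.228   0.2221] [ 0.3 -5.6 -0.2] [-0.16  0.    0.03]
```

View pics/p9.png

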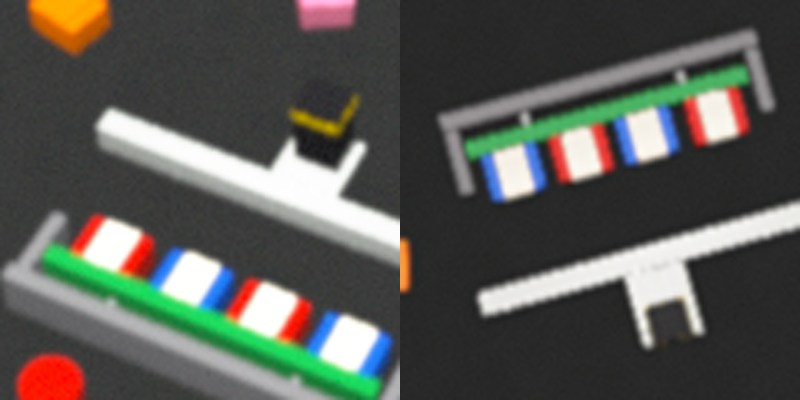

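In both views the four boxes sit in one row, flat against the green follower, and the follower touches both stop pins. The straightedge lies flat, clear of the row (about 6 cm in the top view), and the pink and orange blocks haven't moved. I'll let the arm settle, do a final numeric check and hand in.

carry_out(
  motion=[
    [[0,0,0,0,0,0,6],[0,0,0,0,0,0,6],[0,0,0,0,0,0,6],[0,0,0,0,0,0,6],[0,0,0,0,0,0,6]],
  ],
)

```text
time_s: 21.75
position: [0.4094, -0.2192, 0.2225]
tool_rot: [[0.0, -0.273, 0.962], [-0.0, 0.962, 0.273], [-1.0, -0.0, 0.0]]
ft_force: [0.2, -0.6, -0.5]
grip_width: 0.0598
```

Run:
```python
from rig import env
from yaw import *
T=cam(env.get_image("top"));h=cv2.cvtColor(T["image"],cv2.COLOR_RGB2HSV)
w=cv2.inRange(h,(0,0,185),(180,45,255));w[:,:255]=0;w[:,385:]=0;w[:215]=0;w[300:]=0
k,l,st,ce=cv2.connectedComponentsWithStats(w)
c,s=np.cos(.2728),np.sin(.2728)
for i in range(1,k):
    if st[i,4]>60:
        P=np.array([onz(T,q,.022)[:2] for q in np.argwhere(l==i)[:,::-1]]);r=cv2.minAreaRect((P*1000).astype(np.float32));d=P.mean(0)-[.6003,.0426]
        print("tray xy",(d@[c,s]).round(4),(d@[-s,c]).round(4),"rect",np.round(r[1],1),"ang",round(r[2],1))
o=env.observe();print(o["ft_force"].round(1),o["time_s"],o["qvel"].round(1))
```

```text
tray xy 0.0166 -0.0758 rect [34.9 20.3] ang 15.9
tray xy 0.0169 -0.022 rect [35.2 22.7] ang 16.0
tray xy 0.0169 0.0282 rect [35.3 20.3] ang 14.2
tray xy 0.0169 0.0798 rect [35.2 22.6] ang 16.1
tray xy -0.0774 -0.001 rect [ 70.9 257.8] ang 16.1
[ 0.5  0.4 -1.6] 21.8 [-0.2  0.2 -0.1 -0.   0.1  0. ]
```

```bash
python3 -c "
from rig import env
print(env.close_job())"
```

```text
the job is handed in; nothing more can be done
None
```

The job is handed in, at about 22 s of the 64 s allowed. The straightedge swept all four staple boxes into the tray in one row and drove the green follower home. I then drew it back about 6.5 cm and set it down on its base.

**Last checks:**
- **Press:** it read about 12.3 N for a second, after 10–12 N while building up. The highest reading was about 12.5 N. Readings came only at the end of each move, so a brief peak between them would not show.
- **Follower:** it travelled about 19 mm, stalled with the force rising, and sits at both stop pins in the image.
- **Boxes:** all four lie at the same depth within 0.3 mm. Their angles are 14–16° against the tray's 15.6°, so they are square within about 1.5°.
- **Other things:** I didn't touch the bottle, milk carton or mouse. The final picture shows the pink block and part of one orange one in place, but not the rest.
- **Robot:** the arm is raised clear of everything, with the gripper open.

**Disagreement:** my fitted tray position makes the boxes sit at 16.8 mm instead of 7 mm. I put this down to modelling the back wall 10 mm too far back. With that shift, the box depth and the follower travel both agree with the description.

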